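# Hold the spice grinder's lid at the pulse mark

### The job

Put the loose lid on the spice grinder: lower it straight in with its two pins through the two gaps in the rim until its flange sits flush, then twist it clockwise (seen from above) against the spring until its bar points at the round pips, half way to the lock, and never past the click into the lock. The spring turns the lid back when it is let go, so finish while still gripping the lid by its bar and holding it still at the pips. Leave the other things on the worktop where they stand.

Things in the scene. Friction and masses are not known exactly. Their poses are not given: they have to be found in the camera images.
- grinder: Spice grinder fixed on the worktop: white round housing 116 mm across, black foot and rim, steel band, five vent slots on its -x side. Origin: centre of its underside, z up the axis. Rim top at z = 105 mm; rim 77 mm inside, 105 mm outside diameter, 9 mm thick; under it a channel 95 mm across for the pins. Alike after a half turn, but for the vents.
- mouth (a point): Centre of the grinder's rim top, on its axis, 105 mm above its underside.
- gap (a point): Middle of the gap on the grinder's +x side, 45.5 mm from the axis, at the rim's top. There are two gaps through the rim, at +x and -x, 16 mm wide, each with two small strips on the shoulder outside it; the lid's pins go in there.
- pip (a point): Top of a round pip (5.6 mm across) on the shoulder beside the rim, 55 mm from the axis, 0.6 rad clockwise (seen from above) of the +x gap; a second one is half a turn on. 1.2 rad clockwise of each gap an oblong block marks the locked position.
- grinder_lid: Loose lid, 120 to 195 g: grey plug 72 mm across, 23 mm deep, bevelled below; white flange 100 mm across at z = 23 to 29 mm, crowned to 35 mm; black bar grip on top along its x axis. Alike after a half turn. Origin: centre of the plug's underside, which stands on the worktop at the start, z up. Fully in, the flange rests on the rim and the origin is 82 mm above the grinder's.
- lid_bar (a point): Centre of the top of the lid's bar grip, 68 mm above the lid's origin. The bar is 60 mm long (lid x), 14 mm wide (lid y), and stands free above the crown from 35 to 68 mm; grip it across its width.
- lid_pin (a point): Outer end of the lid's +x pin, 44 mm from the axis, 7.5 mm above the lid's origin. Two round steel pins, 10 mm thick, stick out of the plug along +x and -x, under the bar's ends; small black pointers on the flange edge show them from above.
- twist_ring (a joint): Sprung ring in the channel; its two 14 mm pockets lie under the gaps at 0 and take the pins. Value in rad, grows clockwise seen from above, 0 to 1.2; follows the lid with about 0.05 rad of play. The spring pulls back with 0.04 N m at 0, 0.13 at 0.6, 0.22 at 1.2 rad. From a lid angle of 0.87 rad sprung balls resist; the click into the lock is at about 1.0 rad.
- spice_jar: Bystander: small glass spice jar with screw cap, 45 mm across, 106 mm tall, origin under its centre.
- yogurt_tub: Bystander: tub with foil top, 72 mm across, 72 mm tall, origin under its centre.
- green_mug: Bystander: two-tone mug, 90 x 122 mm with handle, 107 mm tall, origin under its centre.
- pepper_mill: Bystander: wooden pepper mill, 58 mm across, 170 mm tall, origin under its centre.
- bowl: Bystander: small china bowl, 130 mm across, 58 mm tall, origin under its centre.
Not all that is in view belongs to the job. Leave any orange look-alike of the grinder_lid alone.

How it is judged:
By the outcome, as a careful person would: the job done as asked, in the order asked, and still so for the second after the job is handed in, while the arm keeps its last pose, push and grip.
It also fails if it takes over 48 s, if anything falls off the work surface, if the arm or the gripper's body presses on something with over 40 N, if the wrist force passes 120 N, or if a joint passes its speed limit or range.

### The arm

A 6-joint arm with a two-finger parallel gripper is mounted at the origin on a cart in front of the work surface, level with it; the furniture and walls round the work are solid. World frame = base frame: x ahead of the robot, y to its left, z up, the work surface at z = 0. Lengths are in mm, angles in rad, forces in N, time in s.
With the tool pointing down it reaches from about 350 to 800 mm from the base axis. Payload 7.3 kg.
Tool frame: the origin (TCP) lies on the centre line of the jaws, within the pads' length; the fingertips stand r.tip_reach ahead of it and the grasp point (between the pads) is the TCP (r.tip_reach is the distance from the TCP to the fingertips, in mm); z points along the fingers, y is the direction in which the jaws open and shut (so a half turn about z gives the same grasp; the last joint's range is limited). The gripper opens to 85 mm and grips with 20 to 120 N. Pads are 22 mm wide; open, the fingers measure 114 mm over their backs; the gripper's body (76 mm by 85 mm) begins 54 mm behind the grasp point. The pads swing forward as they close: fully open they stand 13 mm farther back than shut.
Start: joints at [1.166, 0.342, 1.524, -0, 1.275, -0.146], TCP at [134.342, 507.538, 250.322] pointing down, gripper open.
Joint ranges: [-2.53, 2.53], [-0.77, 2.02], [0.04, 2.7], [-1, 4.14], [0.28, 2.66], [-3.11, 3.11]. Speed limits (rad/s): [2.57, 2.57, 3.14, 3.14, 3.14, 3.14].

### API

Orientations are given as a unit quaternion [w, x, y, z].
In Python, from bench import r, imaging gives the robot as it stands.
- The arm moves only by the shell command python3 -m creep 'ROWS' [FORCE]. ROWS is JSON, a list of rows, each a list of 5 numbers: the opening in per cent of the stroke, from 0 (shut) to 100 (fully open), then the shift along the tool's x, y, z in mm, then the turn about the tool's z in rad. A call has 1 to 10 rows; each row shifts and turns the commanded pose from where the row before left it, along the tool's axes as they then stand; what a row does not reach is not made up. A row lasts 1/10 s, in which the tool goes at most 50 mm and 8.59 degrees, less where a joint would pass 70% of its speed; a pose out of reach is approached as far as the arm can. A call is refused whole if a number of a shift passes 50 or a number of a turn 0.15, either way. A call with a gripper value outside its range is refused whole. The fingers move at their own pace and stop on an object; FORCE is the grip in N (left out, the last holds). Time passes only in rows, so rows that do not move let the fingers close. It gives the time, the measured TCP pose, the force and the opening at its end, in the units of the state.
- r.state(): the state, without advancing time (a new reading comes with each control period).
- imaging.read_camera(name): name is "scene" or "top"; returns a dict with "frame" (420x560x3 uint8, red, green, blue), "z_map" (420x560 float32, mm along the optical axis (not along the pixel's ray), 0 where there is no reading), "camera_matrix" (3x3 intrinsics, pixels), "dist_coeffs" ([k1, k2, p1, p2, k3] as OpenCV has them; the pictures are not rectified), "view" (4x4, takes a point from world to camera coordinates). Camera axes: x right, y down, z forward; pixel columns grow to the right and rows downward; lengths in mm; the calibration is good to about 2 mm. A picture is of the moment at which its call begins.
- r.finish_job(): hands the job in, once; it reports no verdict.
The state is a dict: "time_s": time; "joint_pos": joint angles; "qd": joint speeds; "effort": joint torques, N m; "position": TCP position; "orientation": TCP orientation; "force": force on the tool from outside, world axes, zero at the start; "ft_torque": the same for the moment, N m; "width": finger opening in mm.
Only numpy, scipy, OpenCV 4.12 (cv2) and the standard library are available. Lean on these libraries where they do the work, as an engineer would, in place of code of your own. Each camera call takes 0.05 s, during which the arm holds its last target. There are 200 camera calls.

## Working session

There is one attempt and no reset: what is moved stays moved. The work goes in short steps, Python scripts to look and compute and a shell command to move; the robot and the scene stay as the last step left them, time stands still between calls to the robot, and variables do not carry over. Pictures are saved under pics/ and viewed, about 8 in all and at most 12, crops included, and the job is handed in when it is done.

```bash
mkdir -p pics; ls; python3 - <<'E'
from bench import r, imaging
import cv2,numpy as np
print(r.state(), r.tip_reach)
for n in("top","scene"):
    d=imaging.read_camera(n); np.savez(f"{n}0.npz",**d)
    cv2.imwrite(f"pics/{n}0.png",d["frame"][...,::-1]); print(d["camera_matrix"],d["dist_coeffs"],d["view"])
E
```

```text
pics
{'time_s': 0.0, 'joint_pos': array([ 1.16603497e+00,  3.42731960e-01,  1.52505356e+00, -1.53767630e-05,
        1.27540738e+00, -1.46020955e-01]), 'qd': array([ 0.00095318,  0.00012641, -0.00072062, -0.00032656,  0.00070996,
        0.00258701]), 'effort': array([-2.08029669e-03, -4.33670568e+01, -2.46004719e+01, -3.71729902e-04,
        7.82328600e-03, -4.17969190e-06]), 'position': array([134.16595691, 507.16310097, 249.60839536]), 'orientation': array([-2.10496670e-04,  1.29007367e-01,  9.91643312e-01, -7.71976742e-04]), 'force': array([ 0.69167755, -0.60272172,  0.37644194]), 'ft_torque': array([-0.01496432,  0.03210608, -0.0278243 ]), 'width': 85.26491433699195} 19.0
[[391.30296577   0.         278.4322069 ]
 [  0.         391.30296577 210.31919938]
 [  0.           0.           1.        ]] [-0.11438383  0.          0.          0.          0.        ] [[ 7.44576549e-02 -9.97223055e-01  1.49506433e-03 -1.01376798e+02]
 [-9.76969922e-01 -7.32459174e-02 -2.00411595e-01  5.31853911e+02]
 [ 1.99964571e-01  1.34615445e-02 -9.79710650e-01  8.89378466e+02]
 [ 0.00000000e+00  0.00000000e+00  0.00000000e+00  1.00000000e+00]]
[[384.9928723    0.         285.72482948]
 [  0.         384.9928723  218.33582771]
 [  0.           0.           1.        ]] [-0.01116451  0.          0.          0.          0.        ] [[-7.81203069e-01 -6.24221065e-01  8.35622387e-03  3.55241669e+02]
 [-4.84921900e-01  5.98333689e-01 -6.37846021e-01  3.55444885e+02]
 [ 3.93157113e-01 -5.02339386e-01 -7.70118579e-01  7.73833201e+02]
 [ 0.00000000e+00  0.00000000e+00  0.00000000e+00  1.00000000e+00]]
```

View pics/top0.png

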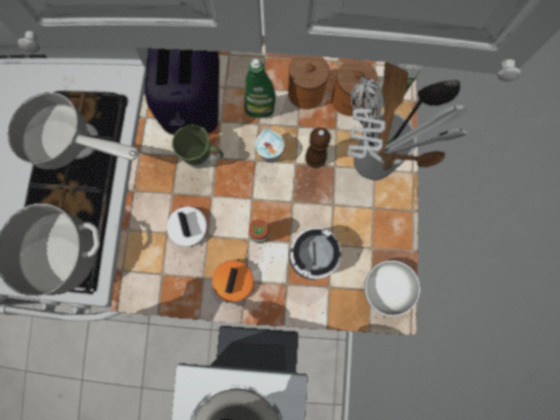

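View pics/scene0.png

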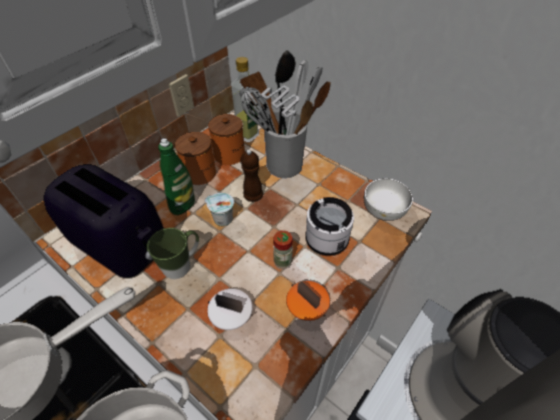

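The lid is the white disc at (187,226) in top, the grinder at (316,253), and the orange look-alike at (233,280). I'll make metric patches of the lid and the grinder.

```bash
cat > h.py <<'E'
import numpy as np,cv2
def load(n): return dict(np.load(n+".npz"))
def proj(d,P):
    P=np.asarray(P,float).reshape(-1,3); V=d["view"]
    return cv2.projectPoints(P,cv2.Rodrigues(V[:3,:3])[0],V[:3,3],d["camera_matrix"],d["dist_coeffs"])[0].reshape(-1,2)
def ray(d,uv,z):
    p=cv2.undistortPoints(np.asarray(uv,float).reshape(-1,1,2),d["camera_matrix"],d["dist_coeffs"]).reshape(-1,2)
    R=d["view"][:3,:3];t=d["view"][:3,3];c=-R.T@t
    D=np.c_[p,np.ones(len(p))]@R
    return c+D*((z-c[2])/D[:,2])[:,None]
def patch(d,cx,cy,z,half=75,s=3):
    "metric plane patch: column = -y, row = -x (as top camera), s px/mm"
    n=int(2*half*s); g=(np.arange(n)+.5)/s-half
    Y,X=np.meshgrid(cy-g,cx-g); P=np.stack([X,Y,np.full_like(X,z)],-1)
    m=proj(d,P).reshape(n,n,2).astype(np.float32)
    return cv2.remap(d["frame"][...,::-1].copy(),m[...,0],m[...,1],cv2.INTER_CUBIC)
E
python3 - <<'E'
from h import *
d=load("top0"); s=load("scene0")
l=ray(d,[187,226],30)[0]; g=ray(d,[316,253],105)[0]; print(l,g)
def fit(d,box,z,lab,thr):
    x0,y0,x1,y1=box
    hsv=cv2.cvtColor(d["frame"],cv2.COLOR_RGB2HSV)[y0:y1,x0:x1]
    m=thr(hsv).astype(np.uint8)*255
    cs,_=cv2.findContours(m,0,cv2.CHAIN_APPROX_NONE);c=max(cs,key=cv2.contourArea)
    P=ray(d,c.reshape(-1,2)+[x0,y0],z)
    print(lab,cv2.minEnclosingCircle(P[:,:2].astype(np.float32)),cv2.fitEllipse(P[:,:2].astype(np.float32)))
w=lambda h:(h[...,1]<45)&(h[...,2]>150)
fit(d,(160,200,215,252),26,"lid top",w); fit(s,(200,280,260,335),26,"lid scene",w)
for nm,dd in(("t",d),("s",s)):
    a=patch(dd,l[0],l[1],29); b=patch(dd,g[0],g[1],105)
    cv2.imwrite(f"pics/p_{nm}.png",cv2.resize(np.hstack([a,b]),(800,400)))
E
```

```text
[486.55417645 160.99808219  30.        ] [ 436.75776763 -153.02581213  105.        ]
lid top ((488.31170654296875, 175.87863159179688), 86.68521881103516) ((483.9747619628906, 175.34320068359375), (109.64427947998047, 143.20953369140625), 130.7504425048828)
lid scene ((483.7301025390625, 163.72000122070312), 50.94363784790039) ((484.880615234375, 164.93899536132812), (90.6031494140625, 96.91124725341797), 40.298370361328125)
```

View pics/p_t.png

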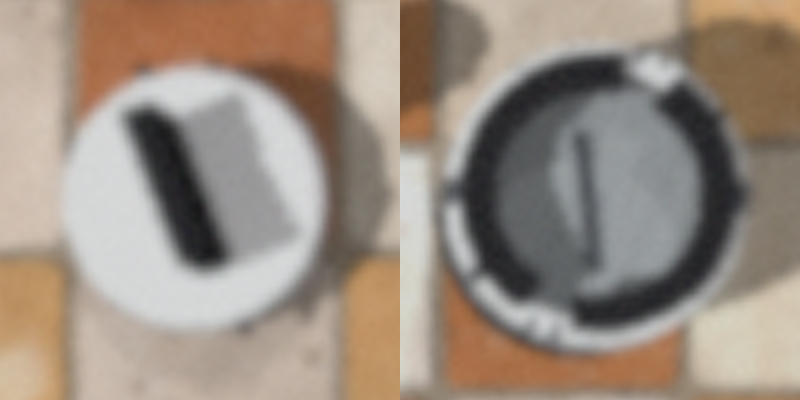

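View pics/p_s.png

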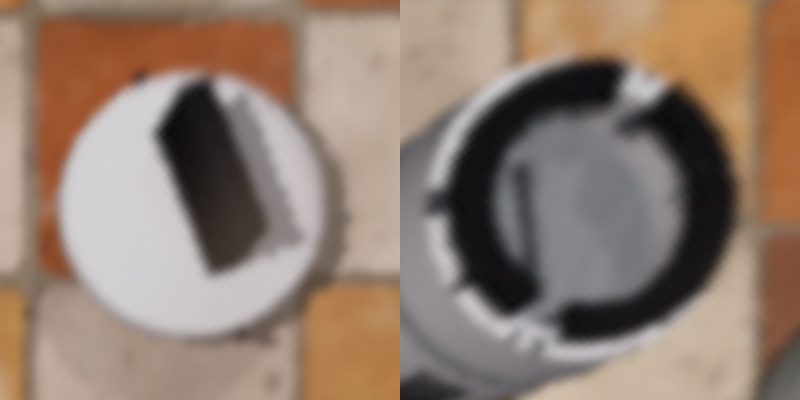

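In the top patches (2.67 px/mm) the lid's pointers are at (145,70) and (243,328), and the bar runs along about that line. The grinder's gaps are at about (653,70) and (545,322), with pips and blocks clockwise of them. I'll put numbers on these with masks and depth.

```bash
cat > m.py <<'E'
from h import *
from scipy.optimize import least_squares
def cloud(d):
    z=d["z_map"];v,u=np.nonzero(z>0);zz=z[v,u]
    p=cv2.undistortPoints(np.c_[u,v].astype(float).reshape(-1,1,2),d["camera_matrix"],d["dist_coeffs"]).reshape(-1,2)
    R=d["view"][:3,:3];t=d["view"][:3,3]
    return (np.c_[p*zz[:,None],zz]-t)@R, d["frame"][v,u]
def circ(P,r=None):
    f=(lambda q:np.hypot(*(P-q[:2]).T)-(r if r else q[2]))
    return least_squares(f,[*P.mean(0),50],loss="soft_l1",f_scale=1).x
def bar(d,xy,zr,rad=45):
    P,_=cloud(d);k=(np.hypot(*(P[:,:2]-xy).T)<rad)&(P[:,2]>zr[0])&(P[:,2]<zr[1]);Q=P[k]
    c,(w,h),a=cv2.minAreaRect(Q[:,:2].astype(np.float32))
    e=np.linalg.svd(Q[:,:2]-Q[:,:2].mean(0),full_matrices=False)[2][0]
    return len(Q),np.median(Q[:,2]),Q.mean(0)[:2],c,(w,h),np.mod(np.arctan2(e[1],e[0]),np.pi)
E
python3 - <<'E'
from m import *
T=load("top0");S=load("scene0")
for n,d in(("top",T),("scene",S)):
    print(n,"bar",bar(d,[485,163],(61,75)))
    P,c=cloud(d)
    k=(np.hypot(*(P[:,:2]-[437,-153]).T)<65)&(abs(P[:,2]-105)<5)
    Q=P[k];C=c[k].max(1)<70
    print("rim",k.sum(),np.median(Q[C,2]),Q[C,:2].mean(0))
    k=(np.hypot(*(P[:,:2]-[485,163]).T)<54)&(abs(P[:,2]-30)<6);print("flange",np.median(P[k,2]),cv2.minEnclosingCircle(P[k,:2].astype(np.float32)))
    k=(np.hypot(*(P[:,:2]-[485,163]).T)<90)&(np.hypot(*(P[:,:2]-[485,163]).T)>65)&(P[:,2]<15);print("table",np.median(P[k,2]))
    # radial profiles on metric patches
    for lab,cx,cy,z,rr in(("flange",486,163,26,50),("rimin",437,-153,105,38.5),("rimout",437,-153,105,52.5)):
        g=cv2.cvtColor(patch(d,cx,cy,z,80,4),cv2.COLOR_BGR2GRAY).astype(float)
        sat=cv2.cvtColor(patch(d,cx,cy,z,80,4),cv2.COLOR_BGR2HSV)[...,1].astype(float)
        I=sat if lab=="flange" else g
        ctr=np.array([320.,320.])
        for it in range(4):
            pts=[]
            for a in np.linspace(0,2*np.pi,180,endpoint=False):
                R=np.arange((rr-6)*4,(rr+6)*4); x=ctr[0]+R*np.cos(a);y=ctr[1]+R*np.sin(a)
                v=cv2.remap(I.astype(np.float32),x.astype(np.float32)[None],y.astype(np.float32)[None],1)[0]
                gr=np.gradient(cv2.GaussianBlur(v[None],(0,0),3)[0]); gr=-gr if lab=="rimin" else gr
                i=gr.argmax()
                if gr[i]>1.5: pts.append((x[i],y[i]))
            q=circ(np.array(pts)) ; ctr=q[:2]
        u=(q[:2]+.5)/4-80
        print(lab,len(pts),"centre",cx-u[1],cy-u[0],"r",q[2]/4)
E
```

```text
top bar (160, np.float64(69.02994233077001), array([485.35203524, 161.21081827]), (485.95166015625, 162.23785400390625), (59.844085693359375, 14.983771324157715), np.float64(0.36815627335788825))
rim 753 106.26182388616954 [ 440.71742512 -152.11973929]
flange 33.46801553423269 ((485.9180603027344, 161.3249969482422), 53.172420501708984)
table 1.0345379143599551
flange 171 centre 487.6337217906653 163.21094473351434 r 51.12549011222729
rimin 166 centre 439.1949723265197 -152.68618450839728 r 38.55363999333111
rimout 178 centre 439.5946924979494 -152.74453724305897 r 51.377462713108585
scene bar (185, np.float64(67.44891656543268), array([483.41528084, 165.56523081]), (484.3923034667969, 164.82870483398438), (59.847618103027344, 14.41140365600586), np.float64(0.3796570948962099))
rim 551 105.19891729258747 [ 434.43388351 -147.55446697]
flange 32.629724904201254 ((485.2635498046875, 162.8854217529297), 53.12702560424805)
table -0.21953454471817177
flange 180 centre 485.8627005358894 163.31110431887248 r 50.842284729395296
rimin 170 centre 434.2518307648571 -148.92853537371758 r 35.84921634802826
rimout 171 centre 436.4914219237935 -150.0936336201237 r 53.346112898087014
```

```bash
python3 - <<'E'
from m import *
from h import *
for n,c in(("top0",(439.4,-152.7)),("scene0",(436.5,-150.1))):
    d=load(n)
    g=cv2.cvtColor(d["frame"],cv2.COLOR_RGB2GRAY).astype(np.float32)
    A=np.linspace(-np.pi,np.pi,720,endpoint=False)
    def prof(r0,r1,z):
        v=0
        for r in np.arange(r0,r1,1):
            p=proj(d,np.c_[c[0]+r*np.cos(A),c[1]+r*np.sin(A),np.full(720,z)]).astype(np.float32)
            v=v+cv2.remap(g,p[None,:,0],p[None,:,1],cv2.INTER_CUBIC)[0]
        return v/len(np.arange(r0,r1,1))
    v=prof(43,49,105); b=v-np.median(v)
    for s in(0,1):
        w=np.where((A>0) ^ (s==1),np.clip(b-15,0,None),0); print(n,"gap",np.angle((w*np.exp(1j*A)).sum()),w.max())
    v=prof(54.5,57,101)
    print("shoulder",[(round(A[i],2),int(v[i])) for i in range(0,720,9)])
E
```

```text
top0 gap 2.7526988670736756 69.31485
top0 gap -0.41577939503992467 108.015305
shoulder [(np.float64(-3.14), 180), (np.float64(-3.06), 181), (np.float64(-2.98), 179), (np.float64(-2.91), 183), (np.float64(-2.83), 187), (np.float64(-2.75), 185), (np.float64(-2.67), 184), (np.float64(-2.59), 179), (np.float64(-2.51), 175), (np.float64(-2.43), 177), (np.float64(-2.36), 159), (np.float64(-2.28), 155), (np.float64(-2.2), 151), (np.float64(-2.12), 147), (np.float64(-2.04), 149), (np.float64(-1.96), 143), (np.float64(-1.88), 136), (np.float64(-1.81), 132), (np.float64(-1.73), 119), (np.float64(-1.65), 91), (np.float64(-1.57), 80), (np.float64(-1.49), 100), (np.float64(-1.41), 125), (np.float64(-1.34), 125), (np.float64(-1.26), 115), (np.float64(-1.18), 118), (np.float64(-1.1), 115), (np.float64(-1.02), 91), (np.float64(-0.94), 101), (np.float64(-0.86), 111), (np.float64(-0.79), 115), (np.float64(-0.71), 116), (np.float64(-0.63), 136), (np.float64(-0.55), 176), (np.float64(-0.47), 163), (np.float64(-0.39), 176), (np.float64(-0.31), 144), (np.float64(-0.24), 147), (np.float64(-0.16), 158), (np
[... 2419 characters left out ...]
76), (np.float64(0.94), 181), (np.float64(1.02), 178), (np.float64(1.1), 184), (np.float64(1.18), 187), (np.float64(1.26), 178), (np.float64(1.34), 179), (np.float64(1.41), 162), (np.float64(1.49), 84), (np.float64(1.57), 60), (np.float64(1.65), 128), (np.float64(1.73), 178), (np.float64(1.81), 176), (np.float64(1.88), 175), (np.float64(1.96), 184), (np.float64(2.04), 166), (np.float64(2.12), 105), (np.float64(2.2), 144), (np.float64(2.28), 183), (np.float64(2.36), 179), (np.float64(2.43), 173), (np.float64(2.51), 183), (np.float64(2.59), 190), (np.float64(2.67), 155), (np.float64(2.75), 180), (np.float64(2.83), 133), (np.float64(2.91), 175), (np.float64(2.98), 180), (np.float64(3.06), 182)]
```

Lid: centre ≈ (486.3, 163.2), bar at 0.373 rad. Grinder: ≈ (438, -151.4), gap axis at -0.395 rad, so the pips are at -0.995 rad. First I'll turn the tool to the bar.

```bash
python3 -m creep '[[100,0,0,0,-0.127],[100,0,0,0,-0.127],[100,0,0,0,-0.126],[100,0,0,0,-0.126],[100,0,0,0,-0.126]]' 40; python3 -m creep '[[100,-20.2,-44.9,0,0],[100,-20.2,-44.9,0,0],[100,-20.2,-44.9,0,0],[100,-20.2,-44.9,0,0],[100,-20.2,-44.9,0,0],[100,-20.2,-44.9,0,0],[100,-20.2,-44.9,0,0],[100,-20.2,-44.9,0,0],[100,-20.2,-44.9,0,0],[100,-20.2,-44.9,0,0]]'
cat > st.py <<'E'
from bench import r
import numpy as np
from scipy.spatial.transform import Rotation as R
def tool(s):
    q=s["orientation"];M=R.from_quat(np.r_[q[1:],q[0]]).as_matrix();return M,np.mod(np.arctan2(M[1,0],M[0,0]),np.pi)
def shift(tx,ty,tz=None,ang=None):
    s=r.state();M,a=tool(s);p=s["position"];d=np.array([tx,ty,p[2] if tz is None else tz])-p
    print("pos",p.round(1),"ang mod pi",a.round(4),"tilt",M[:,2].round(4),"tool shift",(M.T@d).round(1),"turn",None if ang is None else round(-((ang-a+np.pi/2)%np.pi-np.pi/2),4),"F",s["force"].round(1),"T",s["ft_torque"].round(3),"w",s["width"].round(1),"t",s["time_s"])
E
python3 -c "from st import *;shift(486,163.3,59,0.373)"
```

```text
time_s: 0.6
position: [134.2, 507.3, 249.9]
orientation: [-0.0, -0.188, 0.982, -0.0]
force: [-0.6, -0.5, 0.8]
width: 85.0
time_s: 1.6
position: [487.1, 161.3, 250.1]
orientation: [-0.0, -0.185, 0.983, 0.0]
force: [0.5, 0.7, 1.0]
width: 85.2Traceback (most recent call last):
  File "<string>", line 1, in <module>
    from st import *;shift(486,163.3,59,0.373)
                     ~~~~~^^^^^^^^^^^^^^^^^^^^
  File "st.py", line 8, in shift
    print("pos",p.round(1),"ang mod pi",a.round(4),"tilt",M[:,2].round(4),"tool shift",(M.T@d).round(1),"turn",None if ang is None else round(-((ang-a+np.pi/2)%np.pi-np.pi/2),4),"F",s["force"].round(1),"T",s["ft_torque"].round(3),"w",s["width"].round(1),"t",s["time_s"])
                                                                                                                                                                                                                                          ^^^^^^^^^^^^^^^^
AttributeError: 'float' object has no attribute 'round'
```

```bash
sed -i 's/s\["width"\].round(1)/round(float(s["width"]),1)/' st.py; python3 -m creep '[[100,0,0,30,0],[100,0,0,40,0],[100,0,0,30,0],[100,0,0,0,0],[100,0,0,0,0]]' >/dev/null
python3 -c "from st import *;shift(486,163.3,59,0.373)"
```

```text
pos [486.3 163.2 150.6] ang mod pi 0.3733 tilt [-7.e-04 -0.e+00 -1.e+00] tool shift [ 0.1  0.2 91.6] turn 0.0003 F [ 0.4 -0.4  0.2] T [ 0.013 -0.001  0.054] w 85.4 t 2.1
```

```bash
python3 -m creep '[[60,0,0,30,0],[60,0,0,30,0],[60,0,0,20,0],[60,0,0,11,0],[60,0,0,0,0],[60,0,0,0,0]]' 40
python3 -m creep '[[0,0,0,0,0],[0,0,0,0,0],[0,0,0,0,0],[0,0,0,0,0],[0,0,0,0,0],[0,0,0,0,0],[0,0,0,0,0],[0,0,0,0,0]]' 80
python3 -c "from st import *;shift(486,163.3,59,0.373)"
```

```text
time_s: 2.7
position: [487.2, 163.4, 60.8]
orientation: [0.001, -0.186, 0.983, 0.0]
force: [0.4, -0.3, -0.3]
width: 51.6
time_s: 3.5
position: [486.6, 163.3, 60.1]
orientation: [0.001, -0.186, 0.983, 0.0]
force: [-1.8, 1.5, 6.4]
width: 13.0
pos [486.6 163.3  60.1] ang mod pi 0.3733 tilt [ 1.4e-03  4.0e-04 -1.0e+00] tool shift [0.6 0.2 1.1] turn 0.0003 F [-1.8  1.5  6.4] T [ 0.001  0.134 -0.001] w 13.0 t 3.5
```

```bash
python3 -m creep '[[0,0,0,-10,0],[0,0,0,-30,0],[0,0,0,-40,0],[0,0,0,-40,0],[0,0,0,-35,0],[0,0,0,0,0.12],[0,0,0,0,0.14],[0,0,0,0,0.14],[0,0,0,0,0.14],[0,0,0,0,0.14]]'
python3 -m creep '[[0,0,0,0,0.088],[0,0,0,0,0],[0,0,0,0,0]]'
python3 -c "from st import *;shift(438,-151.4,213,-0.395)"
```

```text
time_s: 4.5
position: [485.8, 163.0, 214.6]
orientation: [-0.0, 0.156, 0.988, -0.0]
force: [0.6, -0.4, -1.6]
width: 12.7
time_s: 4.8
position: [486.0, 163.0, 214.5]
orientation: [-0.0, 0.195, 0.981, -0.0]
force: [0.2, 0.6, -1.6]
width: 12.6
pos [486.  163.  214.5] ang mod pi 2.7493 tilt [-1.e-04 -0.e+00 -1.e+00] tool shift [ -75.9 -308.9    1.5] turn 0.0027 F [ 0.2  0.6 -1.6] T [ 0.022 -0.007 -0.022] w 12.6 t 4.8
```

```bash
python3 -m creep '[[0,-3,-12,0,0],[0,-9.5,-38.6,0,0],[0,-10,-40,0,0],[0,-10,-40,0,0],[0,-10,-40,0,0],[0,-10,-40,0,0],[0,-10,-40,0,0],[0,-8,-33,0,0],[0,-4,-17.5,0,0],[0,-1.4,-7.8,0,0]]'
python3 -m creep '[[0,0,0,15,0],[0,0,0,10,0],[0,0,0,5,0],[0,0,0,0,0],[0,0,0,0,0],[0,0,0,0,0]]'
python3 - <<'E'
from st import *; from m import *; from bench import imaging
shift(438,-151.4,183,-0.395)
ims=[]
for n in("top","scene"):
    d=imaging.read_camera(n);np.savez(n+"1.npz",**d)
    ims.append(patch(d,438,-151,140,90,3))
    z0=r.state()["position"][2]-60.1; print(z0)
    print(n,"bar",bar(d,[438,-151],(z0+62,z0+73),50))
cv2.imwrite("pics/p1.png",cv2.resize(np.hstack(ims),(800,400)))
E
```

```text
time_s: 5.8
position: [436.5, -153.4, 214.3]
orientation: [-0.0, 0.197, 0.98, -0.0]
force: [-0.0, 0.3, -1.8]
width: 12.2
time_s: 6.4
position: [437.8, -151.1, 184.7]
orientation: [0.0, 0.196, 0.981, -0.0]
force: [-0.5, 0.1, -1.9]
width: 12.8
pos [ 437.8 -151.1  184.7] ang mod pi 2.7475 tilt [ 9.e-04 -3.e-04 -1.e+00] tool shift [-0.3 -0.2  1.7] turn 0.0009 F [-0.5  0.1 -1.9] T [-0.037 -0.043  0.049] w 12.8 t 6.4
124.61050787468065
top bar (20, np.float64(193.03024944624036), array([ 413.168319  , -140.90053162]), (412.9444580078125, -141.03146362304688), (13.271267890930176, 5.102592945098877), np.float64(1.1238543097976978))
124.58285118749754
scene bar (118, np.float64(192.6046317461276), array([ 426.74278568, -142.44899799]), (431.08447265625, -141.79872131347656), (39.23505783081055, 36.176422119140625), np.float64(0.3166043172853521))
```

View pics/p1.png

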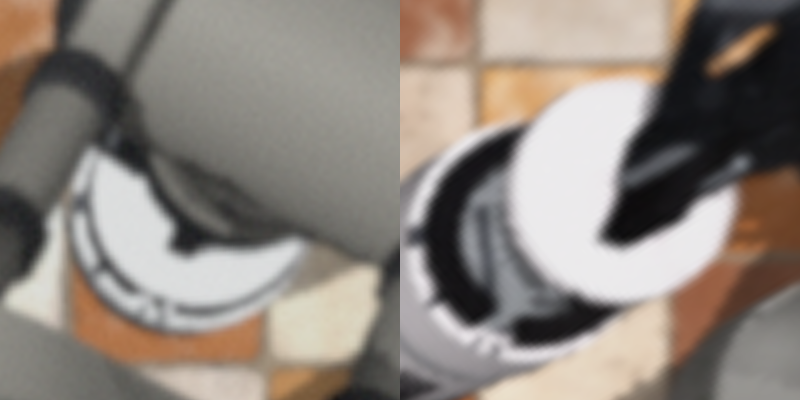

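The top view is largely blocked by the arm. The scene view shows the whole flange, so I'll compare flange and rim in the same camera, using only unbiased edges.

```bash
cat > e.py <<'E'
from m import *
def edges(d,c,rr,z,sign,chan,azr,w=6,thr=1.5):
    "edge points near circle (c,rr,z); azr = half-width of azimuth window, sign + = brighter outward"
    R=d["view"][:3,:3];cam=-R.T@d["view"][:3,3]; az=np.arctan2(cam[1]-c[1],cam[0]-c[0])
    I=(cv2.cvtColor(d["frame"],cv2.COLOR_RGB2HSV)[...,1] if chan=="s" else cv2.cvtColor(d["frame"],cv2.COLOR_RGB2GRAY)).astype(np.float32)
    out=[]
    c0,hw=azr; rad=np.arange(rr-w,rr+w,.25)
    for a in np.linspace(-hw,hw,90)+az+c0:
        p=proj(d,np.c_[c[0]+rad*np.cos(a),c[1]+rad*np.sin(a),np.full(len(rad),z)]).astype(np.float32)
        v=cv2.remap(I,p[None,:,0],p[None,:,1],cv2.INTER_CUBIC)
        g=sign*np.gradient(cv2.GaussianBlur(v,(0,0),4)[0]); i=g[8:-8].argmax()+8
        if g[i]>thr: out.append((c[0]+rad[i]*np.cos(a),c[1]+rad[i]*np.sin(a)))
    return np.array(out).reshape(-1,2)
def fixfit(sets,c):
    "sets: list of (points, radius)"
    f=lambda q:np.concatenate([np.hypot(*(P-q).T)-r for P,r in sets])
    o=least_squares(f,c,loss="soft_l1",f_scale=.7); return o.x,np.sqrt(np.median(o.fun**2)),[len(P) for P,_ in sets],[np.median(np.hypot(*(P-o.x).T)-r) for P,r in sets if len(P)]
def grinder(d,c=(438,-151.4)):
    for _ in range(3):
        x=fixfit([(edges(d,c,52.5,105,1,"g",(np.pi,1.3)),52.5),(edges(d,c,38.5,105,-1,"g",(0,1.2)),38.5)],c); c=x[0]
    return x
def flange(d,z0,c,azs=((np.pi,1.3),(0,1.3)),chan="s",sg=1):
    for _ in range(3):
        x=fixfit([(edges(d,c,50,z0+29,sg,chan,azs[0]),50),(edges(d,c,50,z0+23,sg,chan,azs[1]),50)],c); c=x[0]
    return x
E
python3 - <<'E'
from e import *
for n in("top0","scene0"):
    d=load(n); print(n,"grinder",grinder(d)); print("  lid at start",flange(d,0,(486,163)))
d=load("scene1"); z0=124.6
for ch,sg in(("s",1),("g",-1)): print("scene1 flange",flange(d,z0,(438,-151),chan=ch,sg=sg))
d=load("top1"); 
for ch,sg in(("s",1),("g",-1)): print("top1 flange",flange(d,z0,(438,-151),azs=((np.pi,.01),(0,.9)),chan=ch,sg=sg))
E
```

```text
top0 grinder (array([ 438.64413582, -152.18697079]), np.float64(0.5222490360185877), [90, 76], [np.float64(-0.47674608782712014), np.float64(-0.7217049751242257)])
  lid at start (array([487.44642736, 163.21934316]), np.float64(0.49614456692867037), [82, 87], [np.float64(0.24475302514060004), np.float64(0.5096919751595337)])
scene0 grinder (array([ 436.83272641, -151.84631492]), np.float64(0.26842159906663454), [79, 84], [np.float64(-0.22862825192535752), np.float64(-0.022403004770673363)])
  lid at start (array([485.79266944, 163.65098842]), np.float64(0.48973021411402284), [90, 90], [np.float64(-0.2602755083332582), np.float64(-0.2437511297700503)])
scene1 flange (array([ 436.32700078, -151.64285814]), np.float64(0.3923089818446527), [55, 15], [np.float64(-0.0035533283534547877), np.float64(-0.009042299321393443)])
scene1 flange (array([ 438.67416331, -153.3339301 ]), np.float64(0.9916415588420975), [49, 90], [np.float64(-1.506799322102971), np.float64(-0.3711434291741469)])
top1 flange (array([ 438., -151.]), np.float64(nan), [0, 0], [])
top1 flange (array([ 440.12660398, -151.80813534]), np.float64(0.2678511991791517), [0, 90], [np.float64(-0.015916182539161383)])
  return _methods._mean(a, axis=axis, dtype=dtype,
  ret = ret.dtype.type(ret / rcount)
```

```bash
python3 -c "from st import *;shift(437.6,-151.7,142.1,-0.395)"
```

```text
pos [ 437.7 -151.2  184.7] ang mod pi 2.7472 tilt [ 8.e-04 -3.e-04 -1.e+00] tool shift [-0.1 -0.5 42.6] turn 0.0006 F [ 0.2  0.3 -1.2] T [-0.004 -0.043 -0.065] w 12.9 t 6.5
```

```bash
python3 -m creep '[[0,-0.1,-0.5,4,0],[0,0,0,6,0],[0,0,0,6,0],[0,0,0,4,0],[0,0,0,2,0],[0,0,0,2,0],[0,0,0,2,0],[0,0,0,0,0],[0,0,0,0,0]]'
python3 -c "from st import *;shift(437.6,-151.7,142.1,-0.395)"
```

```text
time_s: 7.4
position: [437.4, -151.7, 158.4]
orientation: [0.0, 0.196, 0.981, 0.0]
force: [-0.5, -0.2, -0.8]
width: 12.8
pos [ 437.4 -151.7  158.4] ang mod pi 2.7468 tilt [ 2.e-04 -0.e+00 -1.e+00] tool shift [-0.2  0.1 16.3] turn 0.0003 F [-0.5 -0.2 -0.8] T [-0.013 -0.053 -0.018] w 12.8 t 7.4
```

```bash
python3 -m creep '[[0,0,0,3,0],[0,0,0,3,0],[0,0,0,3,0],[0,0,0,2,0],[0,0,0,0,0],[0,0,0,0,0]]'
python3 -c "from st import *;shift(437.6,-151.7,142.1,-0.395)"
```

```text
time_s: 8.0
position: [437.3, -151.7, 147.2]
orientation: [-0.0, 0.196, 0.981, 0.0]
force: [-0.9, -0.3, -2.1]
width: 12.7
pos [ 437.3 -151.7  147.2] ang mod pi 2.7468 tilt [-1.e-04  2.e-04 -1.e+00] tool shift [-0.3  0.1  5.1] turn 0.0002 F [-0.9 -0.3 -2.1] T [-0.009  0.021 -0.011] w 12.7 t 8.0
```

```bash
python3 -m creep '[[0,0,0,2,0],[0,0,0,1,0],[0,0,0,1,0],[0,0,0,0,0]]'
python3 -m creep '[[0,0,0,0.7,0],[0,0,0,0.7,0],[0,0,0,0,0],[0,0,0,0,0]]'
python3 -m creep '[[0,0,0,0.6,0],[0,0,0,0,0],[0,0,0,0,0]]'
python3 -c "from st import *;shift(437.6,-151.7,142.1,-0.395)"
```

```text
time_s: 8.4
position: [437.2, -151.7, 143.1]
orientation: [-0.0, 0.196, 0.981, 0.0]
force: [0.4, -1.1, -1.7]
width: 12.5
time_s: 8.8
position: [437.4, -151.7, 142.2]
orientation: [0.0, 0.196, 0.981, 0.0]
force: [-0.2, 1.0, 3.6]
width: 12.7
time_s: 9.1
position: [437.4, -151.6, 142.1]
orientation: [0.0, 0.196, 0.981, -0.0]
force: [-2.5, 3.2, 10.1]
width: 12.6
pos [ 437.4 -151.6  142.1] ang mod pi 2.7469 tilt [ 7.e-04 -2.e-04 -1.e+00] tool shift [-0.2  0.  -0. ] turn 0.0003 F [-2.5  3.2 10.1] T [0.184 0.438 0.017] w 12.6 t 9.1
```

Seated at the expected height. Next: twist in small steps and watch the torque.

```bash
python3 -m creep '[[0,0,0,-0.3,0],[0,0,0,0,0.05],[0,0,0,0,0.06],[0,0,0,0,0.06],[0,0,0,0,0.06],[0,0,0,0,0.04],[0,0,0,0,0],[0,0,0,0,0]]' 100
python3 -c "from st import *;shift(437.6,-151.7,142.1,-0.995)"
python3 -m creep '[[0,0,0,0,0.05],[0,0,0,0,0.06],[0,0,0,0,0.06],[0,0,0,0,0.05],[0,0,0,0,0.04],[0,0,0,0,0.02],[0,0,0,0,0],[0,0,0,0,0],[0,0,0,0,0]]' 100
python3 - <<'E'
from st import *; from m import *; from bench import imaging
shift(437.6,-151.7,142.1,-0.995)
ims=[]
for n in("top","scene"):
    d=imaging.read_camera(n);np.savez(n+"2.npz",**d)
    ims.append(patch(d,438,-151,108,70,4))
cv2.imwrite("pics/p2.png",cv2.resize(np.hstack(ims),(800,400)))
E
```

```text
time_s: 9.9
position: [438.0, -152.6, 142.2]
orientation: [0.001, 0.326, 0.945, -0.001]
force: [0.3, -3.0, 5.5]
width: 12.3
pos [ 438.  -152.6  142.2] ang mod pi 2.4782 tilt [ 0.0019 -0.0018 -1.    ] tool shift [0.8 0.4 0.1] turn 0.3316 F [ 0.3 -3.   5.5] T [-0.715  0.191  0.041] w 12.3 t 9.9
time_s: 10.8
position: [437.6, -152.4, 142.2]
orientation: [0.001, 0.454, 0.891, -0.0]
force: [-1.2, -3.0, 7.0]
width: 12.4
pos [ 437.6 -152.4  142.2] ang mod pi 2.1984 tilt [ 9.0e-04 -1.5e-03 -1.0e+00] tool shift [0.5 0.4 0.1] turn 0.0518 F [-1.2 -3.   7. ] T [-0.71   0.46   0.085] w 12.4 t 10.8
```

View pics/p2.png

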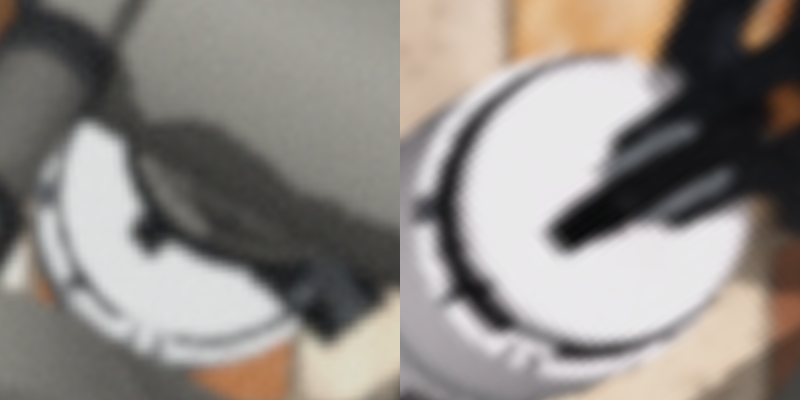

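The scene view shows the lid seated in the rim, the bar's near end at (565,240), the flange pointer at about (478,296), and the pip at (447,300). A little further to go.

```bash
python3 -m creep '[[0,0,0,0,0.03],[0,0,0,0,0.022],[0,0,0,0,0],[0,0,0,0,0],[0,0,0,0,0]]' 100
python3 - <<'E'
from st import *; from e import *; from bench import imaging
shift(437.6,-151.7,142.1,-0.995)
d=imaging.read_camera("scene");np.savez("scene3.npz",**d); d0=load("scene0")
print("flange",flange(d,82,(437,-152),chan="g",sg=-1))
c=np.array([436.8,-151.8])
# angular profiles: pip on shoulder (start picture) and pointer at flange edge (now)
A=np.arange(1.85,2.95,.02)
def prof(d,r0,r1,z):
    g=cv2.cvtColor(d["frame"],cv2.COLOR_RGB2GRAY).astype(np.float32);v=0
    for q in np.arange(r0,r1,.5):
        p=proj(d,np.c_[c[0]+q*np.cos(A),c[1]+q*np.sin(A),np.full(len(A),z)]).astype(np.float32); v=v+cv2.remap(g,p[None,:,0],p[None,:,1],cv2.INTER_CUBIC)[0]
    return v/len(np.arange(r0,r1,.5))
for lab,dd,a,b,z in(("pip start",d0,54,56.5,101),("pip now",d,54,56.5,101),("pointer z110",d,48,50.5,110)):
    v=prof(dd,a,b,z);k=(A>1.95)&(A<2.4);w=np.clip(np.percentile(v[k],60)-v,0,None)*k*(abs(A-A[k][v[k].argmin()])<.12)
    print(lab,"min",A[k][v[k].argmin()].round(3),"centroid",((w*A).sum()/w.sum()).round(3)); print(v[k].astype(int))
# bar top near end (black, z=82+68)
cv2.imwrite("pics/p3.png",cv2.resize(np.hstack([patch(d,438,-151,111,62,5)[:,:],patch(d,438,-151,150,62,5)]),(800,400)))
E
```

```text
time_s: 11.4
position: [437.5, -152.3, 142.2]
orientation: [0.001, 0.477, 0.879, -0.0]
force: [-0.2, -2.1, 7.0]
width: 11.9
pos [ 437.5 -152.3  142.2] ang mod pi 2.1464 tilt [ 7.0e-04 -1.4e-03 -1.0e+00] tool shift [0.5 0.5 0.1] turn -0.0002 F [-0.2 -2.1  7. ] T [-0.625  0.582  0.074] w 11.9 t 11.4
flange (array([ 438.37328345, -153.20570461]), np.float64(1.0080590129222173), [51, 90], [np.float64(-2.013035102863263), np.float64(-0.5142495435991812)])
pip start min 2.13 centroid 2.122
[148 146 140 137 126 119 104  87  73  66  72  91 115 133 139 145 144 144
 144 143 141 141 139]
pip now min 2.13 centroid 2.123
[174 172 165 161 150 142 125 104  87  78  86 108 136 157 165 171 171 171
 170 169 168 168 165]
pointer z110 min 2.15 centroid 2.145
[200 199 199 197 193 186 178 170 161 156 155 159 166 174 182 187 190 192
 191 190 190 189 188]
```

View pics/p3.png

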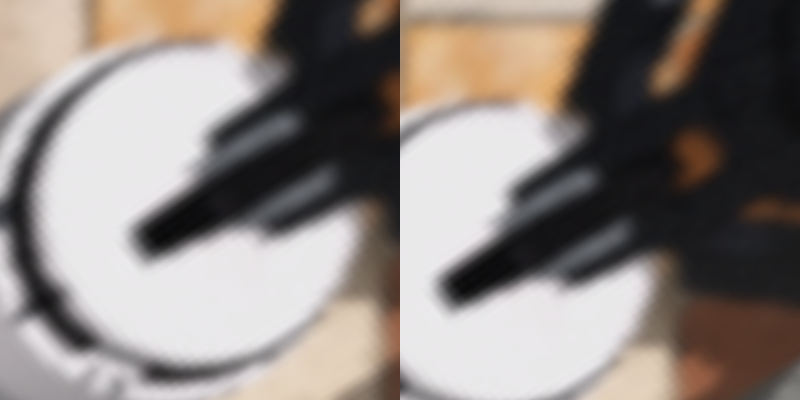

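The pointer (2.145) matches the tool angle (2.146), so the bar hasn't slipped in the jaws. The pip reads 2.12–2.15. I'll check that it holds still, then hand in.

```bash
python3 -m creep '[[0,0,0,0,0.008],[0,0,0,0,0],[0,0,0,0,0],[0,0,0,0,0],[0,0,0,0,0],[0,0,0,0,0]]' 100
python3 - <<'E'
from st import *; from e import *; from bench import imaging
shift(437.6,-151.7,142.1,-0.995)
d=imaging.read_camera("scene"); d3=load("scene3"); d0=load("scene0")
print("flange diff since last",np.abs(d["frame"].astype(int)-d3["frame"])[140:260,290:370].mean())
print("other things changed px",(np.abs(d["frame"].astype(int)-d0["frame"]).max(2)>60)[140:340,150:300].sum())
print(r.finish_job())
E
```

```text
time_s: 12.05
position: [437.5, -152.4, 142.2]
orientation: [0.001, 0.481, 0.877, -0.0]
force: [-2.1, -2.3, 7.2]
width: 12.4
pos [ 437.5 -152.4  142.2] ang mod pi 2.1386 tilt [ 8.0e-04 -1.4e-03 -1.0e+00] tool shift [0.5 0.4 0.1] turn -0.008 F [-2.1 -2.3  7.2] T [-0.609  0.515  0.187] w 12.4 t 12.05
flange diff since last 0.5810069444444445
other things changed px 1525
the job is handed in; nothing more can be done
None
```

The lid is on the grinder, twisted to the pips, and I handed the job in at 12.1 s with the bar still gripped at 100 N. No verdict came back.

I gripped the white lid by its bar and lined its pins up with the two gaps. I then lowered it straight in until it stopped at the flush height (tool at 142.1 mm, as planned) and twisted it clockwise about 0.61 rad. That is well short of the 0.87 rad where the balls begin to resist.

**Last checks**
- **Angle:** the bar was at 2.139 rad at the end. The gap positions put the pips at 2.147 rad and the scene camera put them at 2.123 rad, so those two disagree by about 0.02 rad.
- **Slip:** one step before the final 0.008 rad nudge, the flange pointer read 2.145 rad against 2.146 rad for the tool, so the lid had not slipped in the jaws. The picture itself was too blurred to show the pointer clearly.
- **Height and force:** the tool stayed at 142.2 mm with about 7 N between tool and lid.
- **Stillness:** the picture of the lid hardly changed between the last two frames.

**Failed or not conclusive**
- **Flange fit:** the last camera fit of the flange was poor (residuals up to 2 mm), so "flush" rests on height and force, not on that fit.
- **Other things on the worktop:** comparing the start and end pictures over part of the worktop showed 1525 changed pixels. The lid's removal from that area accounts for at least some of them, and I did not separate out the rest. No unexpected contact force showed in any reading, and the carry stayed well above the other things.

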